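Lock the banding wheel's bat with its T-key

TASK

Take the red-handled T-key out of the wooden stand, pass its T-head down through the slot in the steel lock block on the banding wheel's ear, press it gently down against the spring, turn it a quarter turn (either way) and let it rise so that the head seats in the cross groove and stays locked, then let go. Work gently: the key must never bear on the wheel and its spring with more than 40 N in all, and leave the bowl, the blue key and everything else where they are.

Things in the scene. Friction and masses are not known exactly. Their poses are not given: they have to be found in the camera images.
- tkey: Loose T-key, about 120 g, upright in one hole of the stand. Origin: centre of the T-head's underside; z up the shank, x along both T-head and handle bar. T-head 30 x 8 x 8 mm (z 0 to 8), steel shank 8 mm in diameter (z 8 to 42), red handle bar 50 x 12 x 26 mm (z 42 to 68), pinched across its 12 mm. A half turn makes no difference.
- pinkey: Look-alike key with a blue handle of the same size, in the stand's other hole; not to be used or moved. Same origin and axes.
- stand: Fixed wooden block 75 x 160 x 34 mm (x, y, z), origin at the centre of its underside. Holes 35 x 13 mm (long along x), floor 8 mm above the bench, at y = +45 and -45 mm. A key in one has its handle bar 50 to 76 mm above the bench, along the stand's x. Which key is in which hole varies.
- wheel: Banding wheel, braked, fixed. Origin: centre of its underside on the bench, z up. Plywood bat on top 236 mm across, top at z = 110 mm. A dark steel ear 74 mm wide runs out along -x to x = -200 mm, 1 mm lower. Between its rails sits the bright steel lock block, 50 x 49 mm (x, y), flat top at z = 110 mm, that has the slot for the T-head.
- bowl: White bowl, 110 mm across and 45 mm high, loose on the bat near its centre; origin at the centre of its underside. Do not move it.
- slot (a point): Nominal centre of the slot in the lock block's top face, at x -155, y 0, z 110 mm of the wheel; axes as the wheel's. The block, and slot, groove and plunger with it, is really set up to 10 mm off either way along the wheel's x (not measured: look or feel); it stays put under light pushes. Slot 34 mm long along the wheel's y, 11 mm wide along x. Cover 12 mm thick; hollow below.
- groove (a point): Nominal centre of the cross groove, 10 mm below the slot point (same unmeasured shift). It is cut 4 mm deep into the cover's underside, 12 mm wide, 34 mm long along the wheel's x. The head turns freely with its underside 20 to 24 mm below the block's top. Locked, its underside is 16 mm below the top, the key's x along the wheel's x, the handle bar 26 to 52 mm above the block.
- plunger_top (a point): Nominal top centre of the brass spring plunger under the slot, 14 mm below the block's top at rest (same unmeasured shift along x). It goes down 10 mm to a hard stop, pushing up with 5 N at first and 0.5 N more per mm. It lifts the released key into the groove and holds it upright there.
- glaze_jar: Amber glaze jar, 72 mm across, 95 mm high; bystander. Origin under its centre.
- mug: Blue mug, 80 mm across, 85 mm high; bystander. Origin under its centre.
- brush: Brush lying on the bench; bystander.
- spatula: Spatula lying on the bench; bystander.
- plate: Terracotta plate, 170 mm across; bystander. Origin under its centre.
- testcup: Small terracotta cup, 66 mm across, 60 mm high; bystander. Origin under its centre.

How it is judged:
On the way:
1. the T-head has gone down through the slot, its underside at least 14.5 mm below the block's top, the key's x still along the wheel's y within 15 degrees (x of tkey in the frame of wheel between -0.171 and -0.139 m and y of tkey in the frame of wheel between -0.006 and 0.006 m and z of tkey in the frame of wheel between 0.08 and 0.0955 m and angle between the x axis of tkey and the y axis of wheel, either way round below 0.26 rad), for 0.1 s.
At the end, for the whole second after the job is handed in: The T-key stands by itself in the lock block, head seated in the cross groove: its underside 14 to 18 mm below the block's top, within 16 mm of the block's nominal place along the wheel's x and 6 mm along its y, its x along the wheel's x within 0.22 rad, upright within 0.12 rad, still, and released (x of tkey in the frame of wheel between -0.171 and -0.139 m and y of tkey in the frame of wheel between -0.006 and 0.006 m and z of tkey in the frame of wheel between 0.092 and 0.096 m and angle between the x axis of tkey and the x axis of wheel, either way round below 0.22 rad and angle between tkey's own z axis and vertical below 0.12 rad and linear speed of tkey below 0.02 m/s and contact force between the fingers and tkey below 0.1 N); the robot touches nothing.
It fails at once if the key is pushed against the wheel (block and plunger included) with more than 40 N, all its contacts added up (contact force between tkey and wheel above 40 N).
It fails at once if the bowl on the bat is moved more than 15 mm (distance of bowl from where it was at the start of the episode above 0.015 m).
It fails at once if the blue key is moved more than 15 mm (distance of pinkey from where it was at the start of the episode above 0.015 m).
It fails at once if the glaze jar, mug, plate, cup, brush or spatula is moved more than 15 mm (distance of any of glaze_jar, mug, brush, spatula, plate, testcup from where it was at the start of the episode above 0.015 m).
It also fails if it takes over 72 s, if anything falls off the work surface, if the arm or the gripper's body presses on something with over 40 N, if the wrist force passes 120 N, or if a joint passes its speed limit or range.

ROBOT

A 6-joint arm with a two-finger parallel gripper is mounted at the origin on the work surface. World frame = base frame: x ahead of the robot, y to its left, z up, the work surface at z = 0. Lengths are in m, angles in rad, forces in N, time in s.
With the tool pointing down it reaches from about 0.375 to 0.9 m from the base axis. Payload 3.1 kg.
Tool frame: the origin (TCP) lies midway between the tips of the shut fingers; the grasp point (between the pads) lies behind it (ctrl.grip_point_offset is the z of the grasp point in the tool frame, in m); z points along the fingers, x is the direction in which the jaws open and shut, and the axes are right-handed (so a half turn about z gives the same grasp; the last joint's range is limited). The gripper opens to 85 mm and grips with 20 to 120 N. Pads are 22 mm wide; open, the fingers measure 114 mm over their backs; the gripper's body (76 mm by 85 mm) begins 54 mm behind the grasp point. The pads swing forward as they close: fully open they stand 13 mm farther back than shut.
Start: joints at [0.928, 0.527, 1.433, -0, 1.181, -0.178], TCP at [0.28, 0.559, 0.231] pointing down, gripper open.
Joint ranges: [-3.08, 3.08], [-0.75, 2.2], [0.22, 2.44], [-1.43, 4.57], [0, 2.65], [-2.85, 2.85]. Speed limits (rad/s): [2.79, 2.79, 3.14, 3.14, 3.14, 3.14].

INTERFACE

Orientations are given as a unit quaternion [x, y, z, w].
In Python, from station import ctrl, get_image, order, spotter gives the robot as it stands. The module is installed in compiled form; this text tells all that it offers.
- The arm moves only by the shell command python3 -m creep 'ROWS' [FORCE]. ROWS is JSON, a list of rows, each an object of numbers: "x", "y", "z": the shift along the tool's x, y, z in units of 4 cm (1.0 is 4 cm); "wx", "wy", "wz": the turn, a rotation vector about the tool's x, y, z in units of 0.15 rad (1.0 is 0.15 rad); "jaw": the closure, from 0 (fully open) to 1 (shut). A call has 1 to 10 rows; each row shifts and turns the pose as measured when the row begins, along the tool's axes as they then stand; what a row does not reach is not made up. A row lasts 1/8 s, in which the tool goes at most 62.5 mm and 10.7 degrees, less where a joint would pass 70% of its speed; a pose out of reach is approached as far as the arm can. A call with a number of a shift or a turn outside -1 to 1 is refused whole. A call with a gripper value outside its range is refused whole. The fingers move at their own pace and stop on an object; FORCE is the grip in N (left out, the last holds). Time passes only in rows, so rows that do not move let the fingers close. It gives the time, the measured TCP pose, the force and the opening at its end, in the units of the state.
- ctrl.get_state(): the state, without advancing time (a new reading comes with each control period).
- get_image(name): name is "scene" or "top" or "wrist"; returns a dict with "pixels" (420x560x3 uint8, red, green, blue), "fovy" (degrees; the focal length in pixels is half the picture's height over the tangent of half this angle, whatever the lens; pixels are square), "cx", "cy" (the principal point, pixels), "rvec" (rotation vector, rad) and "tvec" (3), from world to camera coordinates, as OpenCV has them; the wrist camera has in their place "mount" (4x4, takes a point from camera to tool coordinates, whose origin is the TCP and whose axes are the tool frame's). Camera axes: x right, y down, z forward; pixel columns grow to the right and rows downward; lengths in m; the calibration is good to about 2 mm. A picture is of the moment at which its call begins: read the wrist's pose just before it. There is no depth.
- order.job_done(): hands the job in, once; it reports no verdict.
Trained networks look in a picture, given as the dict that the camera call returned (one of the last four; its "shot" number tells which), for a name from the list of things; names that differ only in an ending like _2 or _b are one class to them, and where a whole thing is asked for, a point or a joint stands for the part that bears it (a point fixed in the world has none). Each returns a list of dicts, best first, with "p" (0 to 1); they miss things now and then, are a little off and sometimes report something else, mostly with a low value. They report only what shows in the picture. A call takes as long as a camera call.
- spotter.find_in(thing, picture): "rect" ([centre column, centre row, width, height] as shares, 0 to 1, of the picture: columns of its width, rows of its height, round what is visible of it).
The state is a dict: "clock": time; "q": joint angles; "qd": joint speeds; "tau": joint torques, N m; "tcp_pos": TCP position; "ee_rot": TCP orientation; "contact_force": force on the tool from outside, world axes, zero at the start; "ft_torque": the same for the moment, N m; "gripper_width": finger opening in m.
Only numpy, scipy, OpenCV 4.12 (cv2) and the standard library are available. Lean on these libraries where they do the work, as an engineer would, in place of code of your own. Each camera call takes 0.05 s, during which the arm holds its last target. There are 200 camera calls.

## Working session

There is one attempt and no reset: what is moved stays moved. The work goes in short steps, Python scripts to look and compute and a shell command to move; the robot and the scene stay as the last step left them, time stands still between calls to the robot, and variables do not carry over. Pictures are saved under pics/ and viewed, about 8 in all and at most 12, crops included, and the job is handed in when it is done.

```bash
mkdir -p pics
cat > h.py <<'E'
import numpy as np, cv2
from scipy.spatial.transform import Rotation as R
from station import ctrl,get_image,order,spotter
def cam(im):
    f=210/np.tan(np.radians(im['fovy'])/2)
    if 'mount' in im:
        s=im['_s'];T=np.eye(4);T[:3,:3]=R.from_quat(s['ee_rot']).as_matrix();T[:3,3]=s['tcp_pos']
        M=T@np.array(im['mount']);Rc=M[:3,:3].T;return f,Rc,-Rc@M[:3,3]
    Rc=R.from_rotvec(np.ravel(im['rvec'])).as_matrix();return f,Rc,np.ravel(im['tvec'])
def shot(n):
    s=ctrl.get_state();im=dict(get_image(n));im['_s']=s;return im
def ray(im,u,v,z):
    f,Rc,t=cam(im);c=-Rc.T@t;d=Rc.T@np.array([(u-im['cx'])/f,(v-im['cy'])/f,1]);return c+d*(z-c[2])/d[2]
def proj(im,p):
    f,Rc,t=cam(im);q=Rc@np.array(p)+t;return q[0]/q[2]*f+im['cx'],q[1]/q[2]*f+im['cy']
def save(im,name,box=None,sc=1):
    p=np.array(im['pixels'])[:,:,::-1]
    if box: p=p[box[1]:box[3],box[0]:box[2]]
    cv2.imwrite('pics/'+name,cv2.resize(p,None,fx=sc,fy=sc,interpolation=cv2.INTER_CUBIC))
E
python3 - <<'E'
from h import *
s=ctrl.get_state();print(s, ctrl.grip_point_offset)
a=shot('top');b=shot('scene')
save(a,'top.png',sc=1.4);save(b,'scene.png',sc=1.4)
for im in(a,b):
  print(im['fovy'],im['cx'],im['cy'])
  for n,z in dict(tkey=.063,pinkey=.063,stand=.034,wheel=.11,slot=.11,bowl=.13).items():
    for r in spotter.find_in(n,dict(im))[:2]:
      x=r['rect'];print(n,round(r['p'],2),np.round([x[0]*560,x[1]*420,x[2]*560,x[3]*420],1),ray(im,x[0]*560,x[1]*420,z).round(3))
E
```

```text
{'clock': 0.0, 'q': array([ 9.28484540e-01,  5.28484888e-01,  1.43389634e+00,  2.35833692e-05,
        1.18138892e+00, -1.78510329e-01]), 'qd': array([-0.00041723,  0.00052565, -0.00026374,  0.00059368,  0.00101973,
       -0.00090232]), 'tau': array([ 2.38926259e-04, -4.42353487e+01, -1.78024954e+01, -2.52963573e-04,
        8.42861307e-03,  3.36767307e-06]), 'tcp_pos': array([0.27913623, 0.55841005, 0.23032401]), 'ee_rot': array([ 8.50693102e-01,  5.25661545e-01, -1.01708534e-03,  3.88618387e-04]), 'contact_force': array([0.13992834, 1.31326021, 0.21092083]), 'ft_torque': array([ 0.01019935,  0.00287438, -0.02273779]), 'gripper_width': 0.08528380129166561} -0.0187
50.15187009487978 275.73084205214093 207.47182808086143
tkey 0.55 [177.7 232.    9.1  11.5] [0.491 0.341 0.063]
stand 0.61 [193.9 232.1  53.7  32.6] [0.493 0.292 0.034]
wheel 0.92 [312.1 188.2  97.2  75.5] [ 0.632 -0.111  0.11 ]
slot 0.78 [312.4 188.5  93.3  75.5] [ 0.631 -0.112  0.11 ]
bowl 0.95 [299.6 188.7  33.8  29.7] [ 0.627 -0.069  0.13 ]
bowl 0.21 [179.6 232.2  10.8  15.6] [0.487 0.32  0.13 ]
53.288825745277855 275.71273708299657 207.42054197252318
tkey 0.53 [396.9 267.4  14.7  24.8] [0.483 0.349 0.063]
tkey 0.48 [210.9 223.4 120.2  82.2] [ 0.667 -0.103  0.063]
stand 0.88 [372.2 270.9  73.7  48. ] [0.507 0.3   0.034]
wheel 0.91 [213.3 222.4 125.6  84.3] [ 0.691 -0.064  0.11 ]
slot 0.56 [214.8 223.1 125.7  86.5] [ 0.69 -0.06  0.11]
bowl 0.86 [232.  199.   47.7  31. ] [ 0.612 -0.073  0.13 ]
```

View pics/top.png

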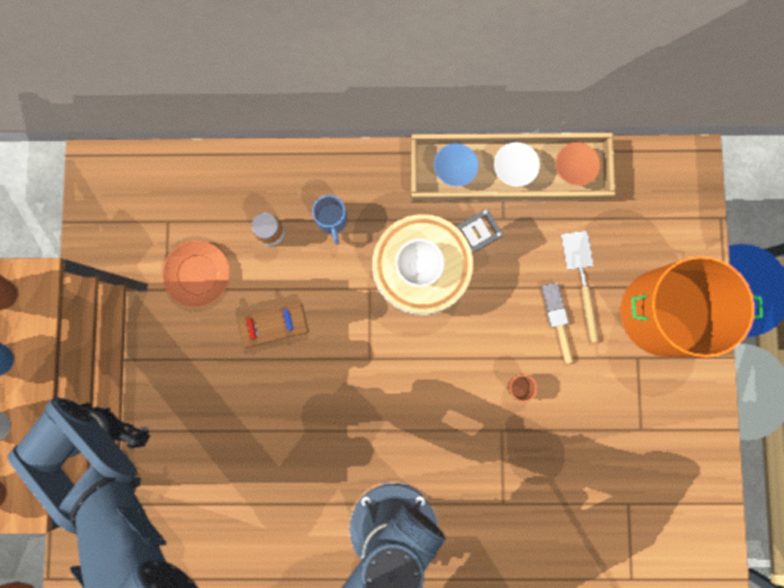

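View pics/scene.png

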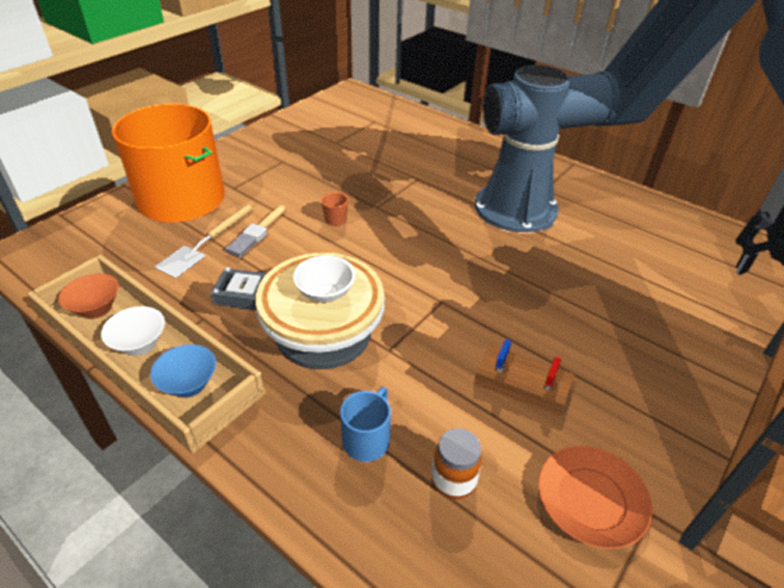

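The top view shows the red key at about (179,234) and the blue key at (205,229) in raw pixels, with the lock block up and to the right of the bat at about (342,165). The scene view agrees. Next I'll get coordinates.

Run:
```python
from h import *
for n in('top','scene'):
  im=shot(n);p=np.array(im['pixels']);h=cv2.cvtColor(p,cv2.COLOR_RGB2HSV)
  for c,lo,hi in(('red',(0,200,90),(4,255,255)),('blue',(112,150,60),(125,255,255))):
    m=cv2.inRange(h,lo,hi); k,l,st,ce=cv2.connectedComponentsWithStats(m)
    for i in range(1,k):
      if 15<st[i,4]<400:
        ys,xs=np.nonzero(l==i);w=np.array([ray(im,x,y,.07)[:2] for x,y in zip(xs,ys)])
        e,v=np.linalg.eigh(np.cov(w.T));print(n,c,st[i],ce[i].round(1),w.mean(0).round(3),v[:,1].round(2),np.sqrt(e[1]*12).round(3))
  if n=='top':
    for q in((480,231),(423,264)):print(ray(im,q[0]/1.4,q[1]/1.4,.11).round(3))
s=ctrl.get_state();print(R.from_quat(s['ee_rot']).as_matrix().round(2))
```

```text
top blue [204 222   4  13  22] [205.3 228.5] [0.502 0.247] [-0.97 -0.23] 0.046
[ 0.708 -0.214  0.11 ]
[ 0.63  -0.079  0.11 ]
scene red [390 255  10  21  89] [394.8 264.8] [0.485 0.342] [-0.97 -0.23] 0.064
[[ 0.45  0.89  0.  ]
 [ 0.89 -0.45  0.  ]
 [ 0.    0.   -1.  ]]
```

```bash
python3 -m creep '[{"y":0.89,"x":-0.33},{"y":0.89,"x":-0.33},{"y":0.89,"x":-0.33},{"y":0.89,"x":-0.33},{"y":0.89,"x":-0.33},{"y":0.89,"x":-0.33},{"y":0.89,"x":-0.33},{"y":0.89,"x":-0.33}]'; python3 -m creep '[{"wz":-0.93},{"wz":-0.93},{"wz":-0.93},{"wz":-0.93},{"wz":-0.93},{}]'
cat > key.py <<'E'
from h import *
im=shot('wrist');s=im['_s'];p=np.array(im['pixels']);h=cv2.cvtColor(p,cv2.COLOR_RGB2HSV)
print(np.array(im['mount']).round(3))
m=cv2.inRange(h,(0,180,60),(5,255,255))|cv2.inRange(h,(175,180,60),(180,255,255))
k,l,st,ce=cv2.connectedComponentsWithStats(m);M=R.from_quat(s['ee_rot']).as_matrix()
for i in range(1,k):
  if st[i,4]>150:
    ys,xs=np.nonzero(l==i);w=np.array([ray(im,x,y,.076)[:2] for x,y in zip(xs,ys)])
    c,sz,_=cv2.minAreaRect((w*1000).astype(np.float32));e,v=np.linalg.eigh(np.cov(w.T));c=np.array(c)/1000
    print(st[i],'pos',c.round(4),'size',sz,'dir deg',np.degrees(np.arctan2(v[1,1],v[0,1])),'tool xy',(M.T@np.r_[c-s['tcp_pos'][:2],0])[:2].round(4))
print(s['tcp_pos'].round(4),np.degrees(np.arctan2(M[1,0],M[0,0])),M[2].round(3),spotter.find_in('tkey',im)[:1])
save(im,'w%d.png'%int(s['clock']*10))
E
python3 key.py
```

```text
[[ 1.    -0.     0.001  0.001]
 [-0.     0.962  0.272 -0.07 ]
 [-0.001 -0.272  0.962 -0.143]
 [ 0.     0.     0.     1.   ]]
[0.2796 0.559  0.2313] 63.42572412146338 [ 0.  0. -1.] [{'rect': [0.3604, 0.8468, 0.0546, 0.064], 'p': 0.54}]invalid input at $[0]: expected keys x, y, z, wx, wy, wz, jaw
invalid input at $[0]: expected keys x, y, z, wx, wy, wz, jaw
```

```bash
python3 -m creep '[{"x":-0.33,"y":0.89,"z":0,"wx":0,"wy":0,"wz":0,"jaw":0},{"x":-0.33,"y":0.89,"z":0,"wx":0,"wy":0,"wz":0,"jaw":0},{"x":-0.33,"y":0.89,"z":0,"wx":0,"wy":0,"wz":0,"jaw":0},{"x":-0.33,"y":0.89,"z":0,"wx":0,"wy":0,"wz":0,"jaw":0},{"x":-0.33,"y":0.89,"z":0,"wx":0,"wy":0,"wz":0,"jaw":0},{"x":-0.33,"y":0.89,"z":0,"wx":0,"wy":0,"wz":0,"jaw":0},{"x":-0.33,"y":0.89,"z":0,"wx":0,"wy":0,"wz":0,"jaw":0},{"x":-0.33,"y":0.89,"z":0,"wx":0,"wy":0,"wz":0,"jaw":0}]'; python3 -m creep '[{"x":0,"y":0,"z":0,"wx":0,"wy":0,"wz":-0.93,"jaw":0},{"x":0,"y":0,"z":0,"wx":0,"wy":0,"wz":-0.93,"jaw":0},{"x":0,"y":0,"z":0,"wx":0,"wy":0,"wz":-0.93,"jaw":0},{"x":0,"y":0,"z":0,"wx":0,"wy":0,"wz":-0.93,"jaw":0},{"x":0,"y":0,"z":0,"wx":0,"wy":0,"wz":-0.93,"jaw":0}]'; python3 key.py | tail -n +5
```

```text
clock: 1.9
tcp_pos: [0.4922, 0.3339, 0.2319]
ee_rot: [0.849, 0.528, 0.002, -0.001]
contact_force: [0.1, 0.2, 0.8]
gripper_width: 0.0855
clock: 2.52
tcp_pos: [0.4956, 0.3306, 0.2321]
ee_rot: [0.611, 0.792, 0.002, 0.001]
contact_force: [0.1, 0.1, -0.7]
gripper_width: 0.085
[285 158  13  51 359] pos [0.4792 0.3395] size (49.426090240478516, 11.137476921081543) dir deg -166.2101171192324 tool xy [ 0.0128 -0.0136]
[0.4956 0.3306 0.2321] 104.68718518177742 [ 0.002  0.004 -1.   ] [{'rect': [0.5198, 0.4342, 0.0243, 0.1226], 'p': 0.71}]
```

```bash
python3 -m creep '[{"x":0.32,"y":-0.34,"z":0,"wx":0,"wy":0,"wz":0.1,"jaw":0},{"x":0,"y":0,"z":0.9,"wx":0,"wy":0,"wz":0,"jaw":0},{"x":0,"y":0,"z":0.9,"wx":0,"wy":0,"wz":0,"jaw":0},{"x":0,"y":0,"z":0.7,"wx":0,"wy":0,"wz":0,"jaw":0},{"x":0,"y":0,"z":0,"wx":0,"wy":0,"wz":0,"jaw":0}]'; python3 key.py | tail -n +5
```

```text
clock: 3.25
tcp_pos: [0.481, 0.3412, 0.1313]
ee_rot: [0.624, 0.781, 0.004, 0.002]
contact_force: [-0.0, 0.4, -0.1]
gripper_width: 0.0852
[268 189  17  74 632] pos [0.4784 0.3394] size (51.72123336791992, 10.701854705810547) dir deg -166.62582584286426 tool xy [-0.0012 -0.0029]
[0.481  0.3412 0.1313] 102.73788319686957 [ 0.003  0.009 -1.   ] [{'rect': [0.4911, 0.5346, 0.0214, 0.1764], 'p': 0.86}]
```

```bash
ls pics
```

```text
scene.png
top.png
w25.png
w32.png
w8.png
```

```bash
python3 -m creep '[{"x":-0.03,"y":-0.07,"z":0.7,"wx":0.06,"wy":0,"wz":-0.08,"jaw":0},{"x":0,"y":0,"z":0.7,"wx":0,"wy":0,"wz":0,"jaw":0},{"x":0,"y":0,"z":0.7,"wx":0,"wy":0,"wz":0,"jaw":0},{"x":0,"y":0,"z":0,"wx":0,"wy":0,"wz":0,"jaw":0.5},{"x":0,"y":0,"z":0,"wx":0,"wy":0,"wz":0,"jaw":0.7},{"x":0,"y":0,"z":0,"wx":0,"wy":0,"wz":0,"jaw":0.7}]' 60; python3 key.py | tail -n +5
```

```text
clock: 4.1
tcp_pos: [0.4903, 0.3452, 0.0594]
ee_rot: [0.621, 0.784, 0.014, 0.006]
contact_force: [-0.3, -0.7, 0.1]
gripper_width: 0.0319
[ 259  203   26  108 1928] pos [0.4787 0.3396] size (51.65300750732422, 11.054183006286621) dir deg -166.3285309423989 tool xy [-0.0028 -0.0126]
[0.4903 0.3452 0.0594] 103.28705128292121 [ 0.008  0.029 -1.   ] [{'rect': [0.4845, 0.602, 0.045, 0.2679], 'p': 0.63}]
```

```bash
python3 -m creep '[{"x":-0.07,"y":-0.31,"z":0,"wx":0.19,"wy":0,"wz":0,"jaw":0.6},{"x":0,"y":0,"z":0,"wx":0,"wy":0,"wz":0,"jaw":0.6}]'; python3 key.py | tail -n +5
```

```text
clock: 4.45
tcp_pos: [0.4782, 0.3392, 0.0598]
ee_rot: [0.62, 0.784, 0.002, -0.004]
contact_force: [0.9, -0.5, 0.6]
gripper_width: 0.0343
[ 266  232   26  103 1855] pos [0.479  0.3397] size (51.39717483520508, 11.054678916931152) dir deg -166.68411159121231 tool xy [0.0002 0.0009]
[0.4782 0.3392 0.0598] 103.296674607405 [ 0.009 -0.001 -1.   ] [{'rect': [0.4964, 0.6606, 0.0421, 0.2755], 'p': 0.9}]
```

```bash
python3 -m creep '[{"x":0,"y":0,"z":0.35,"wx":0,"wy":-0.06,"wz":0,"jaw":0.6},{"x":0,"y":0,"z":0,"wx":0,"wy":0,"wz":0,"jaw":0.6}]'; python3 key.py | tail -n 1; python3 -m creep '[{"x":0,"y":0,"z":0,"wx":0,"wy":0,"wz":0,"jaw":1},{"x":0,"y":0,"z":0,"wx":0,"wy":0,"wz":0,"jaw":1},{"x":0,"y":0,"z":0,"wx":0,"wy":0,"wz":0,"jaw":1}]' 60; python3 key.py | tail -n 1
```

```text
clock: 4.8
tcp_pos: [0.479, 0.3398, 0.0446]
ee_rot: [0.621, 0.784, 0.0, 0.001]
contact_force: [0.7, -0.6, -0.6]
gripper_width: 0.0343
[0.479  0.3398 0.0446] 103.28925269497712 [-0.001  0.001 -1.   ] []
clock: 5.28
tcp_pos: [0.48, 0.3402, 0.0455]
ee_rot: [0.621, 0.784, 0.001, 0.001]
contact_force: [0.0, -1.1, -1.3]
gripper_width: 0.011
[0.48   0.3402 0.0455] 103.28281766277735 [-0.     0.003 -1.   ] [{'rect': [0.4979, 0.6896, 0.0493, 0.2998], 'p': 0.91}]
```

```bash
python3 -m creep '[{"x":0,"y":0,"z":-0.6,"wx":0,"wy":0,"wz":0,"jaw":1},{"x":0,"y":0,"z":-0.9,"wx":0,"wy":0,"wz":0,"jaw":1},{"x":0,"y":0,"z":-0.9,"wx":0,"wy":0,"wz":0,"jaw":1},{"x":0,"y":0,"z":-0.9,"wx":0,"wy":0,"wz":0,"jaw":1},{"x":0,"y":0,"z":-0.9,"wx":0,"wy":0,"wz":0,"jaw":1},{"x":0,"y":0,"z":-0.7,"wx":0,"wy":0,"wz":0,"jaw":1},{"x":0,"y":0,"z":0,"wx":0,"wy":0,"wz":0,"jaw":1}]' 80; python3 key.py | tail -n 2
```

```text
clock: 6.25
tcp_pos: [0.4778, 0.339, 0.2455]
ee_rot: [0.621, 0.784, -0.001, -0.0]
contact_force: [-0.1, 0.1, -1.6]
gripper_width: 0.0107
[ 265  239   30  113 2304] pos [0.5931 0.3674] size (142.27145385742188, 31.72113800048828) dir deg -166.4734255223417 tool xy [0.0012 0.1188]
[0.4778 0.339  0.2455] 103.27060444820272 [-0.002 -0.002 -1.   ] [{'rect': [0.4986, 0.679, 0.045, 0.3186], 'p': 0.76}]
```

```bash
python3 -m creep '[{"x":-0.9,"y":0.15,"z":0,"wx":0,"wy":0,"wz":0,"jaw":1},{"x":-0.9,"y":0.15,"z":0,"wx":0,"wy":0,"wz":0,"jaw":1},{"x":-0.9,"y":0.15,"z":0,"wx":0,"wy":0,"wz":0,"jaw":1},{"x":-0.9,"y":0.15,"z":0,"wx":0,"wy":0,"wz":0,"jaw":1},{"x":-0.9,"y":0.15,"z":0,"wx":0,"wy":0,"wz":0,"jaw":1},{"x":-0.9,"y":0.15,"z":0,"wx":0,"wy":0,"wz":0,"jaw":1},{"x":-0.9,"y":0.15,"z":0,"wx":0,"wy":0,"wz":0,"jaw":1},{"x":-0.9,"y":0.15,"z":0,"wx":0,"wy":0,"wz":0,"jaw":1}]'; python3 -m creep '[{"x":-0.9,"y":0.15,"z":0,"wx":0,"wy":0,"wz":0,"jaw":1},{"x":-0.9,"y":0.15,"z":0,"wx":0,"wy":0,"wz":0,"jaw":1},{"x":-0.9,"y":0.15,"z":0,"wx":0,"wy":0,"wz":0,"jaw":1},{"x":-0.9,"y":0.15,"z":0,"wx":0,"wy":0,"wz":0,"jaw":1},{"x":-0.9,"y":0.15,"z":0,"wx":0,"wy":0,"wz":0,"jaw":1},{"x":0,"y":0,"z":0,"wx":0,"wy":0,"wz":-0.97,"jaw":1},{"x":0,"y":0,"z":0,"wx":0,"wy":0,"wz":-0.97,"jaw":1},{"x":0,"y":0,"z":0,"wx":0,"wy":0,"wz":0,"jaw":1}]'
python3 - <<'E'
from h import *
im=shot('wrist');print(im['_s']['tcp_pos'],im['_s']['clock'],spotter.find_in('slot',im)[:2],spotter.find_in('wheel',im)[:1]);save(im,'v1.png',sc=1.4)
print(proj(im,[.708,-.214,.11]))
E
```

```text
clock: 7.35
tcp_pos: [0.581, 0.062, 0.2231]
ee_rot: [0.618, 0.786, -0.017, -0.014]
contact_force: [0.9, -0.9, -1.5]
gripper_width: 0.0109
clock: 8.35
tcp_pos: [0.6444, -0.1137, 0.1974]
ee_rot: [0.497, 0.867, -0.019, -0.035]
contact_force: [0.8, 0.5, -1.6]
gripper_width: 0.011
[ 0.64436768 -0.1136712   0.19742269] 8.35 [{'rect': [0.4817, 0.5189, 0.7277, 0.664], 'p': 0.9}] [{'rect': [0.4795, 0.5201, 0.7318, 0.6631], 'p': 0.8}]
(np.float64(118.32813513662254), np.float64(232.00313522512442))
```

View pics/v1.png

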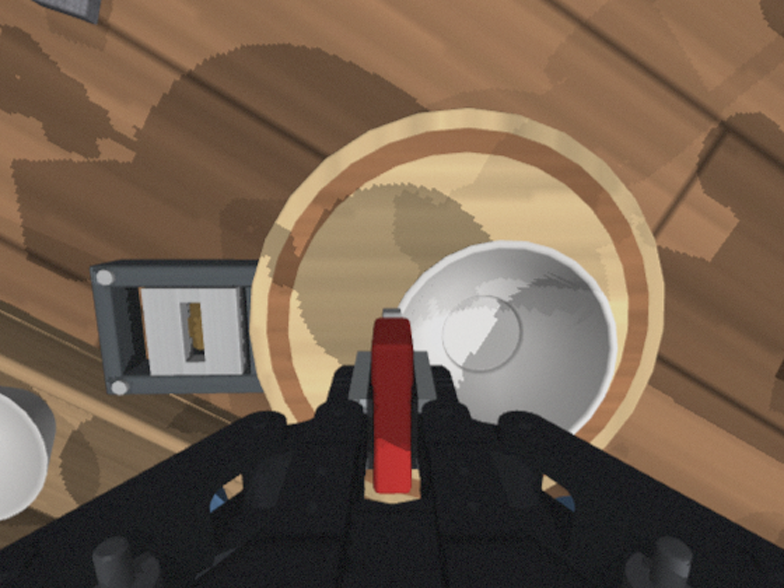

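The view shows the lock block left of the bat, with its slot centred at about (138,237) raw. The tool has sunk and tilted during travel, so I'll raise it and level it.

```bash
cat > go.py <<'E'
# usage: go.py x y z yawdeg -> tool units to go there upright (TCP)
import sys
from h import *
def go(x,y,z,yaw):
    s=ctrl.get_state();M=R.from_quat(s['ee_rot']).as_matrix();a=np.radians(yaw)
    T=np.array([[np.cos(a),np.sin(a),0],[np.sin(a),-np.cos(a),0],[0,0,-1]])
    d=M.T@(np.array([x,y,z])-s['tcp_pos']);w=R.from_matrix(M.T@T).as_rotvec()
    print('xyz',(d/.04).round(2),'w',(w/.15).round(2),'yaw',np.degrees(np.arctan2(M[1,0],M[0,0])).round(2),'clk',s['clock'],'F',np.round(s['contact_force'],1),'q6',s['q'][5].round(2),'tcp',s['tcp_pos'].round(4))
if __name__=='__main__': go(*map(float,sys.argv[1:]))
E
python3 - <<'E'
from h import *
from go import go
im=shot('wrist')
for n,u,v in(('slot',194,332),('top',194,303),('bot',194,362),('TL',143,288),('TR',243,287),('BR',246,375),('BL',150,375),('peg1',104,277),('peg2',119,387)):print(n,ray(im,u/1.4,v/1.4,.11).round(4))
go(.71,-.2,.24,120)
E
```

```text
slot [ 0.7055 -0.199   0.11  ]
top [ 0.6906 -0.206   0.11  ]
bot [ 0.7215 -0.1916  0.11  ]
TL [ 0.6964 -0.2329  0.11  ]
TR [ 0.6695 -0.1871  0.11  ]
BR [ 0.7143 -0.1631  0.11  ]
BL [ 0.7404 -0.2095  0.11  ]
peg1 [ 0.7011 -0.253   0.11  ]
peg2 [ 0.7554 -0.2215  0.11  ]
xyz [-2.65  0.23 -1.14] w [-0.43 -0.26  0.05] yaw 120.32 clk 8.55 F [-0.  -0.2 -1.2] q6 -2.43 tcp [ 0.6452 -0.1134  0.1992]
```

```bash
python3 -m creep '[{"x":0,"y":0,"z":-0.9,"wx":-0.43,"wy":-0.26,"wz":0.05,"jaw":1},{"x":-0.85,"y":0.07,"z":-0.2,"wx":0,"wy":0,"wz":0,"jaw":1},{"x":-0.85,"y":0.07,"z":-0.1,"wx":0,"wy":0,"wz":0,"jaw":1},{"x":-0.6,"y":0.07,"z":-0.1,"wx":0,"wy":0,"wz":0,"jaw":1},{"x":0,"y":0,"z":0,"wx":0,"wy":0,"wz":0,"jaw":1}]'; python3 go.py .7055 -.199 .24 120;  python3 - <<'E'
from h import *
im=shot('wrist');print(im['_s']['tcp_pos'],spotter.find_in('slot',im)[:2]);save(im,'v2.png',sc=1.4)
print(proj(im,[.7055,-.199,.11]))
E
```

```text
clock: 9.18
tcp_pos: [0.7017, -0.1882, 0.2525]
ee_rot: [0.501, 0.865, 0.0, 0.0]
contact_force: [-0.8, 0.8, -1.6]
gripper_width: 0.0105
xyz [-0.28 -0.05  0.31] w [ 0.    0.   -0.02] yaw 119.82 clk 9.175 F [-0.8  0.8 -1.6] q6 -2.51 tcp [ 0.7017 -0.1882  0.2525]
[ 0.7017263  -0.18821942  0.25245494] [{'rect': [0.6822, 0.4376, 0.6066, 0.5857], 'p': 0.56}]
(np.float64(266.5436786351828), np.float64(198.52005088449127))
```

View pics/v2.png

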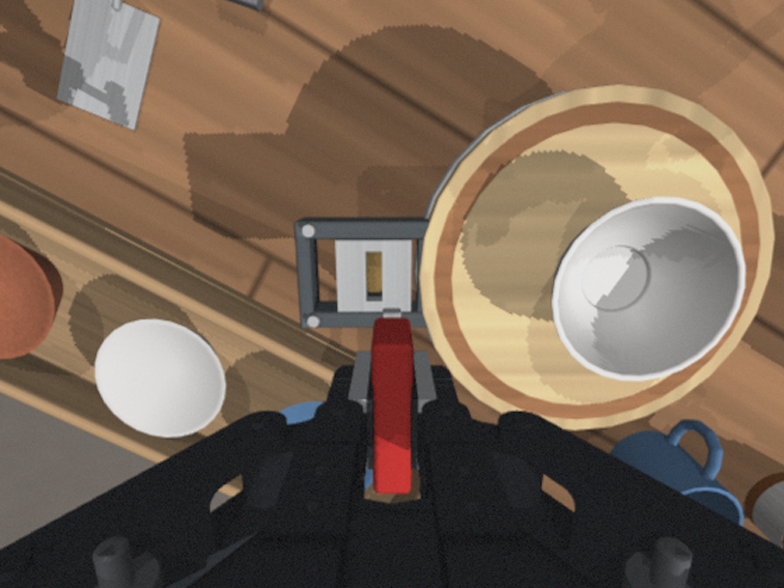

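```bash
cat > slot.py <<'E'
from h import *
import sys
def slot(guess,im=None):
    im=im or shot('wrist');f,Rc,t=cam(im)
    # rectified top view of plane z=.11, 0.25 mm/px, axes world x,y
    S=.00025;N=400;H=[]
    w=np.array([[i,j] for i in(0,N) for j in(0,N)],np.float32)
    src=np.array([proj(im,[guess[0]+(a-N/2)*S,guess[1]+(b-N/2)*S,.11]) for a,b in w],np.float32)
    A=cv2.getPerspectiveTransform(src,w);r=cv2.warpPerspective(np.array(im['pixels']),A,(N,N),flags=cv2.INTER_CUBIC)
    h=cv2.cvtColor(r,cv2.COLOR_RGB2HSV);m=cv2.inRange(h,(0,0,145),(180,45,255))
    k,l,st,ce=cv2.connectedComponentsWithStats(m)
    i=1+np.argmin([np.hypot(*(c-N/2))+(0 if a>6000 else 1e4) for c,a in zip(ce[1:],st[1:,4])])
    b=(l==i).astype(np.uint8);cs,hi=cv2.findContours(b,cv2.RETR_CCOMP,cv2.CHAIN_APPROX_NONE)
    for c,q in zip(cs,hi[0]):
        a=cv2.contourArea(c)
        if a>1500:
            ce,sz,an=cv2.minAreaRect(c);print('hole' if q[3]>=0 else 'outer',np.round([guess[0]+(ce[0]-N/2)*S,guess[1]+(ce[1]-N/2)*S],4),np.array(sz)*S*1000,round(an,1))
    return r
if __name__=='__main__':
    r=slot([float(a) for a in sys.argv[1:3]]);cv2.imwrite('pics/rect.png',r[:,:,::-1])
E
python3 slot.py .7055 -.199
```

```text
outer [ 0.7047 -0.1998] [49.13544464 50.62081909] 29.9
hole [ 0.7047 -0.1996] [34.72398376 11.82414436] 29.9
```

```bash
python3 - <<'E'
from h import *
im=shot('wrist');M=R.from_quat(im['_s']['ee_rot']).as_matrix()
for n,p in dict(headLtop=(-.004,-.0161,.0295),headRtop=(.004,-.0161,.0295),headLbot=(-.004,-.0161,.0375),barTL=(-.006,-.0261,-.0305),barTR=(.006,-.0261,-.0305),barbotL=(-.006,-.0261,-.0045),barfarL=(-.006,.0239,-.0305)).items():
    print(n,np.round(np.array(proj(im,M@np.array(p)+im['_s']['tcp_pos'])),1))
save(im,'v3.png',box=(240,200,320,360),sc=4)
E
python3 go.py .7047 -.1997 .20 119.9
```

```text
headLtop [270.9 219.5]
headRtop [284.7 219.5]
headLbot [271.3 215.6]
barTL [261.4 240.3]
barTR [292.5 240.2]
barbotL [264.5 220.3]
barfarL [263.3 349.4]
xyz [-0.37 -0.08  1.29] w [-0.01 -0.02  0.01] yaw 119.97 clk 9.375 F [ 0.5  0.4 -1.8] q6 -2.51 tcp [ 0.7001 -0.1856  0.2518]
```

View pics/v3.png

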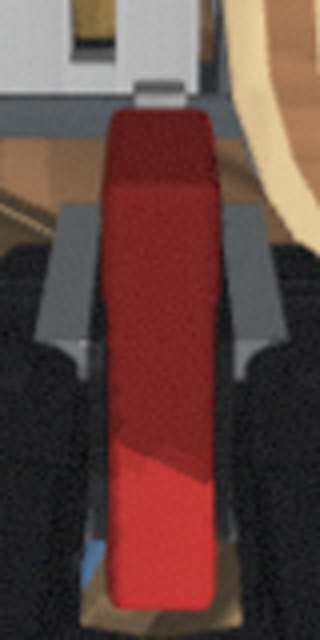

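The key head sits at about (280,220), roughly 1–2 mm from where the calibration predicts, and the finger pads show the same sideways offset. So I'll align the head and slot estimates from the same camera.

```bash
python3 go.py .7039 -.2017 .17 119.9; python3 -m creep '[{"x":-0.4,"y":-0.1,"z":0.5,"wx":0,"wy":0,"wz":0,"jaw":1},{"x":0,"y":0,"z":0.7,"wx":0,"wy":0,"wz":0,"jaw":1},{"x":0,"y":0,"z":0.5,"wx":0,"wy":0,"wz":0,"jaw":1},{"x":0,"y":0,"z":0,"wx":0,"wy":0,"wz":0,"jaw":1}]'; python3 go.py .7039 -.2017 .17 119.9
```

```text
xyz [-0.4  -0.12  2.04] w [-0.01 -0.02  0.01] yaw 119.97 clk 9.375 F [ 0.5  0.4 -1.8] q6 -2.51 tcp [ 0.7001 -0.1856  0.2518]
clock: 9.88
tcp_pos: [0.7028, -0.2015, 0.1775]
ee_rot: [0.5, 0.866, -0.001, -0.004]
contact_force: [0.1, -0.3, -1.4]
gripper_width: 0.0108
xyz [-0.02  0.02  0.19] w [-0.03 -0.04  0.02] yaw 120.06 clk 9.875 F [ 0.1 -0.3 -1.4] q6 -2.53 tcp [ 0.7028 -0.2015  0.1775]
```

```bash
python3 -m creep '[{"x":-0.02,"y":0.02,"z":0.35,"wx":-0.03,"wy":-0.04,"wz":0.02,"jaw":1},{"x":0,"y":0,"z":0,"wx":0,"wy":0,"wz":0,"jaw":1}]'; python3 go.py .7039 -.2017 .16 119.9; python3 slot.py .705 -.2
python3 - <<'E'
from h import *
im=shot('wrist');save(im,'v4.png',box=(200,150,360,270),sc=5);M=R.from_quat(im['_s']['ee_rot']).as_matrix()
for p in((.704,-.1997,.11),):print(proj(im,[.7047,-.1997,.11]))
for n,p in dict(headL=(-.0027,-.0133,.0375),headR=(.0053,-.0133,.0375)).items():
    print(n,np.round(np.array(proj(im,M@np.array(p)+im['_s']['tcp_pos'])),1))
E
```

```text
clock: 10.12
tcp_pos: [0.7038, -0.2022, 0.1624]
ee_rot: [0.501, 0.865, -0.0, 0.0]
contact_force: [-0.4, 0.1, -1.1]
gripper_width: 0.0111
xyz [0.01 0.01 0.06] w [ 0.  0. -0.] yaw 119.87 clk 10.125 F [-0.4  0.1 -1.1] q6 -2.52 tcp [ 0.7038 -0.2022  0.1624]
outer [ 0.7021 -0.2014] [42.7286377  50.61279297] 29.7
(np.float64(282.11487036231216), np.float64(233.70538021193892))
headL [273.4 220. ]
headR [286.6 220. ]
```

View pics/v4.png

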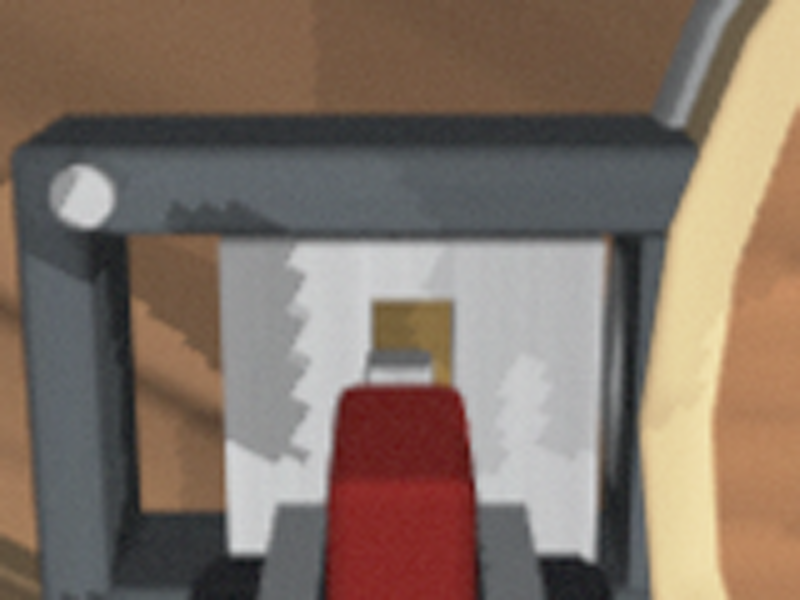

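Run:
```python
from h import *
im=shot('wrist');s=im['_s'];M=R.from_quat(s['ee_rot']).as_matrix()
zb=s['tcp_pos'][2]-.0375
t=lambda u,v,z:(M.T@(ray(im,u,v,z)-s['tcp_pos']))[:2]*1000
print('tcp',s['tcp_pos'],'slot near',t(282.6,209.8,.11),'head near',t(279.7,220,zb),'head +-2mm z',t(279.7,220,zb+.002))
print('block L/R',t(200+219/5,150+240/5,.11),t(200+606/5,150+240/5,.11))
```

```text
tcp [ 0.70529798 -0.20282117  0.16460335] slot near [  3.02865981 -15.0975634 ] head near [  1.10324168 -13.33531731] head +-2mm z [  1.10151156 -13.9520359 ]
block L/R [-22.28499662 -23.05403389] [ 28.15198952 -23.09184401]
```

```bash
python3 -m creep '[{"x":0.05,"y":0,"z":0.18,"wx":0,"wy":0,"wz":0,"jaw":1},{"x":0,"y":0,"z":0,"wx":0,"wy":0,"wz":0,"jaw":1}]'; python3 go.py .7039 -.2017 .16 119.9
python3 - <<'E'
from h import *
im=shot('wrist');save(im,'v5.png',box=(200,150,360,270),sc=5)
E
```

```text
clock: 10.52
tcp_pos: [0.7052, -0.2012, 0.1589]
ee_rot: [0.501, 0.866, 0.0, 0.004]
contact_force: [-0.7, 0.8, -1.3]
gripper_width: 0.011
xyz [ 0.   -0.03 -0.03] w [ 0.03  0.05 -0.  ] yaw 119.88 clk 10.525 F [-0.7  0.8 -1.3] q6 -2.52 tcp [ 0.7052 -0.2012  0.1589]
```

View pics/v5.png

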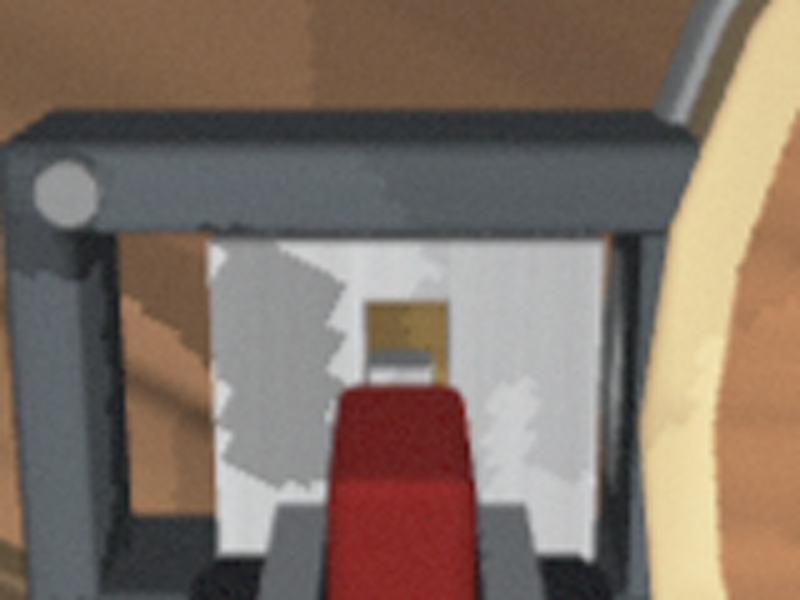

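```bash
python3 -m creep '[{"x":0.03,"y":-0.015,"z":0.12,"wx":0,"wy":0,"wz":0,"jaw":1},{"x":0,"y":0,"z":0,"wx":0,"wy":0,"wz":0,"jaw":1}]'
python3 - <<'E'
from h import *
P=[]
for i in range(5):
  im=shot('wrist');P.append(np.r_[im['_s']['tcp_pos'],im['_s']['contact_force']])
print(np.mean(P,0).round(4),np.std(P,0).round(4))
save(im,'v6.png',box=(250,195,310,240),sc=12)
E
```

```text
clock: 10.82
tcp_pos: [0.7047, -0.2008, 0.1547]
ee_rot: [0.501, 0.866, 0.0, 0.005]
contact_force: [0.1, -0.3, -1.7]
gripper_width: 0.011
[ 0.7051 -0.201   0.1552 -0.0041 -0.3039 -1.64  ] [2.000e-04 1.000e-04 3.000e-04 1.893e-01 2.786e-01 3.387e-01]
```

View pics/v6.png

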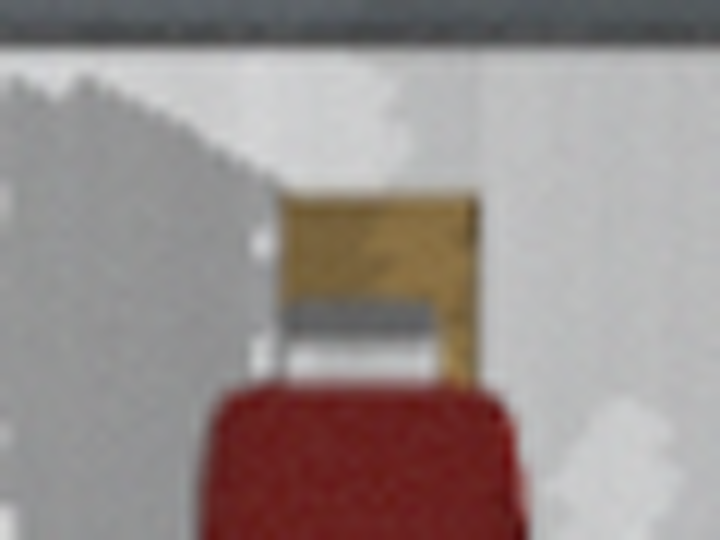

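```bash
python3 go.py .7051 -.201 .155 119.9; python3 -m creep '[{"x":0.035,"y":-0.035,"z":0.04,"wx":0.03,"wy":0.05,"wz":0,"jaw":1},{"x":0,"y":0,"z":0,"wx":0,"wy":0,"wz":0,"jaw":1}]'
python3 - <<'E'
from h import *
P=[]
for i in range(4):
  im=shot('wrist');P.append(np.r_[im['_s']['tcp_pos'],im['_s']['contact_force']])
print(np.mean(P,0).round(4))
save(im,'v7.png',box=(250,195,310,240),sc=12)
E
python3 go.py .7051 -.201 .155 119.9
```

```text
xyz [ 0.01 -0.    0.01] w [ 0.04  0.07 -0.  ] yaw 119.88 clk 11.075 F [ 0.2 -0.2 -1.1] q6 -2.52 tcp [ 0.7053 -0.2011  0.1555]
clock: 11.32
tcp_pos: [0.7034, -0.2006, 0.1539]
ee_rot: [0.501, 0.866, 0.0, 0.001]
contact_force: [0.4, 0.9, -1.5]
gripper_width: 0.0111
[ 0.7035 -0.2006  0.154  -0.0279  0.2395 -1.4507]
xyz [-0.03  0.03 -0.02] w [ 0.02  0.02 -0.  ] yaw 119.88 clk 11.525 F [ 0.9  0.3 -1.1] q6 -2.52 tcp [ 0.7035 -0.2007  0.1541]
```

View pics/v7.png

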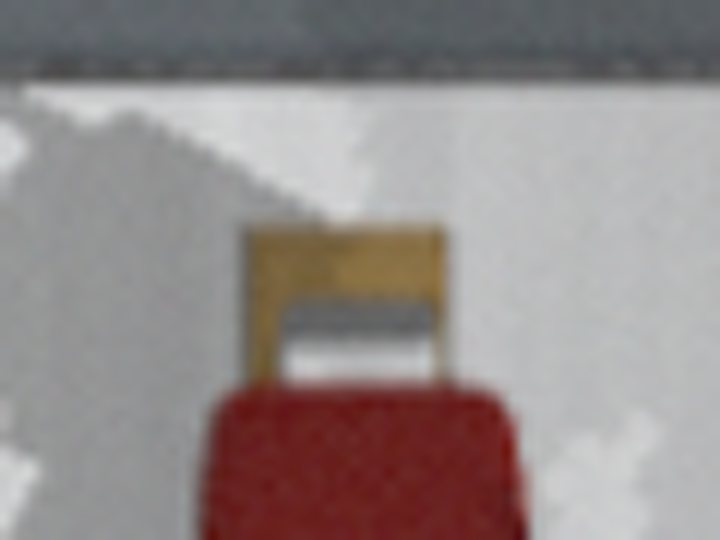

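The head is about 0.8 mm off in tool x and well placed in y. I'll correct that and go down in small steps, watching the force.

```bash
python3 -m creep '[{"x":-0.02,"y":0,"z":0.12,"wx":0.02,"wy":0.02,"wz":0,"jaw":1},{"x":0,"y":0,"z":0,"wx":0,"wy":0,"wz":0,"jaw":1}]';  python3 - <<'E'
from h import *
P=[]
for i in range(3):
  im=shot('wrist');P.append(np.r_[im['_s']['tcp_pos'],im['_s']['contact_force']])
print(np.mean(P,0).round(4))
p=np.array(im['pixels']).astype(int)
for r in(216,217,222,224):print(r,[tuple(v) for v in p[r,266:292]])
E
python3 go.py .7041 -.201 .155 119.9
```

```text
clock: 11.78
tcp_pos: [0.7039, -0.2014, 0.1489]
ee_rot: [0.501, 0.866, -0.0, -0.0]
contact_force: [-0.1, 0.1, -1.7]
gripper_width: 0.0107
[ 0.7041 -0.2014  0.1492 -0.6604  0.0135 -1.1662]
216 [(np.int64(147), np.int64(146), np.int64(147)), (np.int64(149), np.int64(147), np.int64(149)), (np.int64(150), np.int64(150), np.int64(151)), (np.int64(152), np.int64(152), np.int64(153)), (np.int64(155), np.int64(154), np.int64(155)), (np.int64(134), np.int64(128), np.int64(120)), (np.int64(125), np.int64(111), np.int64(87)), (np.int64(124), np.int64(105), np.int64(80)), (np.int64(122), np.int64(107), np.int64(81)), (np.int64(121), np.int64(105), np.int64(77)), (np.int64(122), np.int64(104), np.int64(79)), (np.int64(120), np.int64(101), np.int64(74)), (np.int64(123), np.int64(106), np.int64(78)), (np.int64(122), np.int64(106), np.int64(78)), (np.int64(119), np.int64(104), np.int64(75)), (np.int64(140), np.int64(121), np.int64(92)), (np.int64(146), np.int64(126), np.int64(95)), (np.int64(145), np.int64(126), np.int64(96)), (np.int64(137), np.int64(118), np.int64(92)), (np.int64(133), np.int64(11
[... 3354 characters left out ...]
8), np.int64(167)), (np.int64(171), np.int64(173), np.int64(173)), (np.int64(170), np.int64(171), np.int64(172)), (np.int64(171), np.int64(172), np.int64(171)), (np.int64(175), np.int64(175), np.int64(175)), (np.int64(171), np.int64(171), np.int64(172)), (np.int64(180), np.int64(182), np.int64(183)), (np.int64(148), np.int64(143), np.int64(132)), (np.int64(121), np.int64(103), np.int64(71)), (np.int64(109), np.int64(95), np.int64(70)), (np.int64(174), np.int64(173), np.int64(171)), (np.int64(195), np.int64(197), np.int64(197)), (np.int64(192), np.int64(192), np.int64(192))]
xyz [ 0.01  0.   -0.13] w [-0.  0. -0.] yaw 119.89 clk 11.925 F [ 0.1 -0.9 -1.4] q6 -2.52 tcp [ 0.7043 -0.2015  0.1497]
```

```bash
python3 -m creep '[{"x":0.005,"y":0,"z":0.1,"wx":0,"wy":0,"wz":0,"jaw":1},{"x":0,"y":0,"z":0,"wx":0,"wy":0,"wz":0,"jaw":1}]'; python3 go.py .7041 -.2014 .135 119.9
```

```text
clock: 12.18
tcp_pos: [0.7042, -0.2013, 0.1454]
ee_rot: [0.501, 0.866, -0.0, 0.0]
contact_force: [0.2, -0.3, -1.5]
gripper_width: 0.0106
xyz [-0.   -0.    0.26] w [-0.  0. -0.] yaw 119.89 clk 12.175 F [ 0.2 -0.3 -1.5] q6 -2.52 tcp [ 0.7042 -0.2013  0.1454]
```

```bash
python3 -m creep '[{"x":0,"y":0,"z":0.12,"wx":0,"wy":0,"wz":0,"jaw":1},{"x":0,"y":0,"z":0.12,"wx":0,"wy":0,"wz":0,"jaw":1},{"x":0,"y":0,"z":0,"wx":0,"wy":0,"wz":0,"jaw":1}]'; python3 go.py .7041 -.2014 .126 119.9
```

```text
clock: 12.55
tcp_pos: [0.704, -0.2012, 0.135]
ee_rot: [0.501, 0.866, -0.0, -0.0]
contact_force: [0.2, -0.8, -1.5]
gripper_width: 0.0108
xyz [-0.01 -0.    0.22] w [-0.  0. -0.] yaw 119.89 clk 12.55 F [ 0.2 -0.8 -1.5] q6 -2.52 tcp [ 0.704  -0.2012  0.135 ]
```

```bash
python3 -m creep '[{"x":0,"y":0,"z":0.12,"wx":0,"wy":0,"wz":0,"jaw":1},{"x":0,"y":0,"z":0,"wx":0,"wy":0,"wz":0,"jaw":1}]'; python3 -m creep '[{"x":0,"y":0,"z":0.1,"wx":0,"wy":0,"wz":0,"jaw":1},{"x":0,"y":0,"z":0,"wx":0,"wy":0,"wz":0,"jaw":1}]'; python3 go.py .7041 -.2014 .1255 119.9
```

```text
clock: 12.8
tcp_pos: [0.7047, -0.2014, 0.1318]
ee_rot: [0.501, 0.866, -0.0, 0.001]
contact_force: [-2.2, 1.2, 3.7]
gripper_width: 0.0108
clock: 13.05
tcp_pos: [0.7047, -0.2015, 0.1295]
ee_rot: [0.501, 0.866, -0.0, 0.001]
contact_force: [-2.1, 1.0, 5.7]
gripper_width: 0.0108
xyz [ 0.01 -0.01  0.1 ] w [ 0.01  0.02 -0.  ] yaw 119.9 clk 13.05 F [-2.1  1.   5.7] q6 -2.52 tcp [ 0.7047 -0.2015  0.1295]
```

```bash
python3 -m creep '[{"x":0.015,"y":0,"z":0.11,"wx":0,"wy":0.01,"wz":0,"jaw":1},{"x":0,"y":0,"z":0,"wx":0,"wy":0,"wz":0,"jaw":1}]'; python3 go.py .7044 -.2014 .1255 119.9
```

```text
clock: 13.3
tcp_pos: [0.7048, -0.2015, 0.1271]
ee_rot: [0.501, 0.866, -0.0, 0.002]
contact_force: [-2.6, 2.3, 5.9]
gripper_width: 0.0108
xyz [ 0.01 -0.01  0.04] w [0.01 0.02 0.  ] yaw 119.91 clk 13.3 F [-2.6  2.3  5.9] q6 -2.52 tcp [ 0.7048 -0.2015  0.1271]
```

```bash
python3 -m creep '[{"x":0.035,"y":0,"z":0.09,"wx":0,"wy":0,"wz":0,"jaw":1},{"x":0,"y":0,"z":0,"wx":0,"wy":0,"wz":0,"jaw":1}]'; python3 go.py .7044 -.2014 .1255 119.9
```

```text
clock: 13.55
tcp_pos: [0.7047, -0.2014, 0.1261]
ee_rot: [0.501, 0.866, -0.001, 0.003]
contact_force: [-2.9, 1.6, 7.4]
gripper_width: 0.0106
xyz [ 0.   -0.01  0.02] w [0.01 0.04 0.  ] yaw 119.91 clk 13.55 F [-2.9  1.6  7.4] q6 -2.52 tcp [ 0.7047 -0.2014  0.1261]
```

```bash
python3 -m creep '[{"x":0.01,"y":0,"z":0.05,"wx":0,"wy":0.03,"wz":0.8,"jaw":1},{"x":0,"y":0,"z":0.05,"wx":0,"wy":0,"wz":0.8,"jaw":1},{"x":0,"y":0,"z":0.05,"wx":0,"wy":0,"wz":0.8,"jaw":1}]'; python3 go.py .7044 -.2014 .126 29.9
```

```text
clock: 13.92
tcp_pos: [0.7065, -0.2015, 0.1253]
ee_rot: [0.652, 0.759, 0.002, 0.004]
contact_force: [-2.4, 1.9, 10.0]
gripper_width: 0.0108
xyz [ 0.01 -0.05 -0.02] w [ 0.06 -0.01  8.  ] yaw 98.67 clk 13.925 F [-2.4  1.9 10. ] q6 -2.15 tcp [ 0.7065 -0.2015  0.1253]
```

```bash
python3 -m creep '[{"x":0.01,"y":-0.05,"z":0.01,"wx":0.06,"wy":0,"wz":0.9,"jaw":1},{"x":0,"y":0,"z":0.03,"wx":0,"wy":0,"wz":0.9,"jaw":1},{"x":0,"y":0,"z":0.03,"wx":0,"wy":0,"wz":0.9,"jaw":1},{"x":0,"y":0,"z":0.03,"wx":0,"wy":0,"wz":0.9,"jaw":1}]'; python3 go.py .7044 -.2014 .126 29.9; python3 -c "
from h import *;print(ctrl.get_state()['ft_torque'])"
```

```text
clock: 14.42
tcp_pos: [0.7075, -0.2004, 0.1268]
ee_rot: [0.835, 0.55, 0.002, 0.004]
contact_force: [-1.9, 2.4, 5.8]
gripper_width: 0.0106
xyz [-0.05 -0.06  0.02] w [ 0.06 -0.02  4.29] yaw 66.73 clk 14.425 F [-1.9  2.4  5.8] q6 -1.59 tcp [ 0.7075 -0.2004  0.1268]
[0.3371201  0.33371639 0.04077465]
```

```bash
python3 -m creep '[{"x":-0.04,"y":-0.05,"z":0.08,"wx":0.04,"wy":0,"wz":0.85,"jaw":1},{"x":0,"y":0,"z":0.04,"wx":0,"wy":0,"wz":0.85,"jaw":1},{"x":0,"y":0,"z":0.04,"wx":0,"wy":0,"wz":0.85,"jaw":1}]'; python3 go.py .7044 -.2014 .126 29.9
```

```text
clock: 14.8
tcp_pos: [0.708, -0.2001, 0.1254]
ee_rot: [0.927, 0.375, 0.005, 0.003]
contact_force: [-2.5, 1.2, 8.1]
gripper_width: 0.0106
xyz [-0.09 -0.04 -0.02] w [ 0.05 -0.05  1.65] yaw 44.11 clk 14.8 F [-2.5  1.2  8.1] q6 -1.2 tcp [ 0.708  -0.2001  0.1254]
```

```bash
python3 -m creep '[{"x":-0.05,"y":-0.02,"z":0.03,"wx":0.04,"wy":-0.05,"wz":0.85,"jaw":1},{"x":0,"y":0,"z":0.03,"wx":0,"wy":0,"wz":0.8,"jaw":1},{"x":0,"y":0,"z":0,"wx":0,"wy":0,"wz":0,"jaw":1}]'; python3 go.py .7044 -.2014 .126 29.9
```

```text
clock: 15.18
tcp_pos: [0.7082, -0.1999, 0.1267]
ee_rot: [0.967, 0.254, 0.003, 0.002]
contact_force: [-2.8, 0.3, 4.9]
gripper_width: 0.0108
xyz [-0.1  -0.01  0.02] w [ 0.03 -0.04 -0.06] yaw 29.43 clk 15.175 F [-2.8  0.3  4.9] q6 -0.94 tcp [ 0.7082 -0.1999  0.1267]
```

```bash
python3 -m creep '[{"x":-0.08,"y":-0.05,"z":0.02,"wx":0,"wy":-0.04,"wz":0,"jaw":1},{"x":0,"y":0,"z":0,"wx":0,"wy":0,"wz":0,"jaw":1}]'; python3 go.py .7057 -.1999 .126 29.9
```

```text
clock: 15.42
tcp_pos: [0.708, -0.1998, 0.1278]
ee_rot: [0.967, 0.254, 0.005, 0.004]
contact_force: [-1.1, -0.7, 0.8]
gripper_width: 0.0102
xyz [-0.05 -0.03  0.05] w [ 0.07 -0.05 -0.06] yaw 29.39 clk 15.425 F [-1.1 -0.7  0.8] q6 -0.94 tcp [ 0.708  -0.1998  0.1278]
```

Run:
```python
from h import *
im=shot('wrist');save(im,'v8.png',box=(140,150,420,360),sc=2.8)
s=im['_s'];print(s['tcp_pos'],s['contact_force'],s['ft_torque'])
```

```text
[ 0.70804046 -0.1998105   0.12784669] [-1.07279442 -0.73934634  0.77017197] [0.04660276 0.34516648 0.0172694 ]
```

View pics/v8.png

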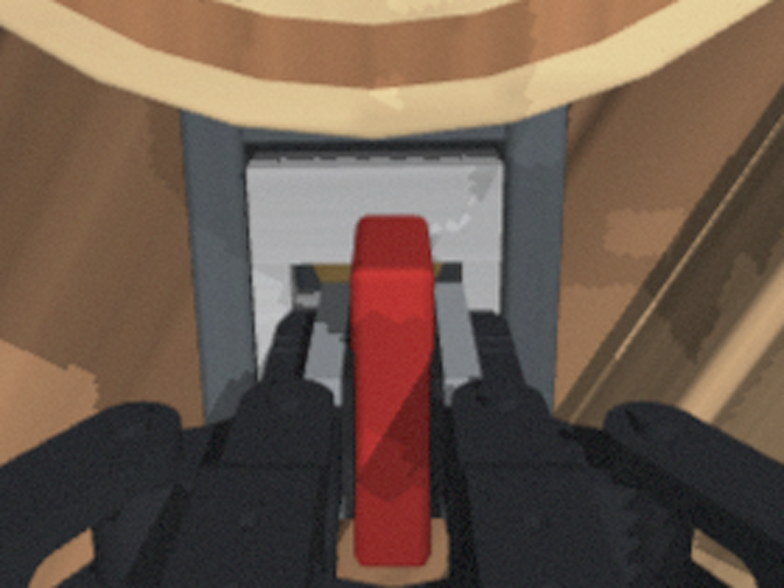

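```bash
python3 -m creep '[{"x":-0.03,"y":0,"z":0.1,"wx":0.04,"wy":0,"wz":-0.04,"jaw":1},{"x":-0.12,"y":-0.03,"z":0.04,"wx":0,"wy":0,"wz":0,"jaw":1}]'; python3 go.py .7055 -.2012 .1278 29.9
```

```text
clock: 15.72
tcp_pos: [0.7066, -0.2007, 0.125]
ee_rot: [0.967, 0.256, 0.009, 0.002]
contact_force: [4.4, 4.7, 6.9]
gripper_width: 0.011
xyz [-0.03 -0.   -0.07] w [ 0.06 -0.11 -0.02] yaw 29.7 clk 15.725 F [4.4 4.7 6.9] q6 -0.95 tcp [ 0.7066 -0.2007  0.125 ]
```

```bash
python3 -m creep '[{"x":-0.06,"y":0,"z":0.02,"wx":0.05,"wy":-0.12,"wz":0,"jaw":1},{"x":0,"y":0,"z":0,"wx":0,"wy":0,"wz":0,"jaw":1}]'; python3 go.py .7055 -.2012 .1278 29.9
```

```text
clock: 15.98
tcp_pos: [0.7068, -0.2008, 0.1265]
ee_rot: [0.967, 0.256, 0.002, 0.001]
contact_force: [-2.1, 1.2, 6.6]
gripper_width: 0.0108
xyz [-0.03 -0.01 -0.03] w [ 0.02 -0.03 -0.02] yaw 29.7 clk 15.975 F [-2.1  1.2  6.6] q6 -0.95 tcp [ 0.7068 -0.2008  0.1265]
```

```bash
python3 -m creep '[{"x":-0.1,"y":0,"z":0.04,"wx":0.02,"wy":-0.1,"wz":-0.02,"jaw":1},{"x":-0.02,"y":0,"z":0,"wx":0,"wy":-0.02,"wz":0,"jaw":1}]'; python3 go.py .7055 -.2012 .1278 29.9;  python3 -m creep '[{"x":0,"y":0,"z":-0.04,"wx":0,"wy":0,"wz":0,"jaw":1},{"x":0,"y":0,"z":-0.04,"wx":0,"wy":0,"wz":0,"jaw":1}]'; python3 go.py .7055 -.2012 .1315 29.9
```

```text
clock: 16.23
tcp_pos: [0.7059, -0.2013, 0.1272]
ee_rot: [0.966, 0.258, -0.003, 0.001]
contact_force: [-1.2, 1.5, 4.7]
gripper_width: 0.0111
xyz [-0.01 -0.01 -0.01] w [ 0.01  0.04 -0.  ] yaw 29.86 clk 16.225 F [-1.2  1.5  4.7] q6 -0.95 tcp [ 0.7059 -0.2013  0.1272]
clock: 16.48
tcp_pos: [0.7059, -0.2013, 0.1308]
ee_rot: [0.966, 0.258, -0.003, 0.001]
contact_force: [-0.2, 0.4, 2.7]
gripper_width: 0.011
xyz [-0.01 -0.01 -0.02] w [ 0.01  0.04 -0.  ] yaw 29.88 clk 16.475 F [-0.2  0.4  2.7] q6 -0.95 tcp [ 0.7059 -0.2013  0.1308]
```

```bash
python3 -m creep '[{"x":0,"y":0,"z":-0.03,"wx":0,"wy":0.02,"wz":0,"jaw":1},{"x":0,"y":0,"z":0,"wx":0,"wy":0,"wz":0,"jaw":1}]'; python3 go.py .7055 -.2012 .1315 29.9
```

```text
clock: 16.73
tcp_pos: [0.7058, -0.2014, 0.1316]
ee_rot: [0.966, 0.258, -0.001, 0.001]
contact_force: [-1.0, 1.7, 4.6]
gripper_width: 0.0107
xyz [-0.   -0.01  0.  ] w [ 0.    0.02 -0.  ] yaw 29.86 clk 16.725 F [-1.   1.7  4.6] q6 -0.95 tcp [ 0.7058 -0.2014  0.1316]
```

```bash
python3 -m creep '[{"x":0,"y":0,"z":0,"wx":0,"wy":0,"wz":0,"jaw":0.8},{"x":0,"y":0,"z":0,"wx":0,"wy":0,"wz":0,"jaw":0.6},{"x":0,"y":0,"z":0,"wx":0,"wy":0,"wz":0,"jaw":0.5},{"x":0,"y":0,"z":0,"wx":0,"wy":0,"wz":0,"jaw":0.5}]'; python3 go.py .7058 -.2014 .25 29.9
```

```text
clock: 17.23
tcp_pos: [0.704, -0.2017, 0.1288]
ee_rot: [0.966, 0.258, -0.003, -0.0]
contact_force: [-0.3, -0.2, -0.3]
gripper_width: 0.0424
xyz [ 0.02  0.01 -3.03] w [-0.02  0.04 -0.01] yaw 29.85 clk 17.225 F [-0.3 -0.2 -0.3] q6 -0.95 tcp [ 0.704  -0.2017  0.1288]
```

```bash
python3 -m creep '[{"x":0.02,"y":0,"z":-0.4,"wx":0,"wy":0,"wz":0,"jaw":0.5},{"x":0,"y":0,"z":-0.8,"wx":0,"wy":0,"wz":0,"jaw":0.5},{"x":0,"y":0,"z":-0.9,"wx":0,"wy":0,"wz":0,"jaw":0.5},{"x":0,"y":0,"z":-0.9,"wx":0,"wy":0,"wz":0,"jaw":0.5},{"x":0,"y":0,"z":0,"wx":0,"wy":0,"wz":0,"jaw":0.5}]'
python3 - <<'E'
from h import *
im=shot('wrist');s=im['_s'];save(im,'v9.png',sc=1.4)
h=cv2.cvtColor(np.array(im['pixels']),cv2.COLOR_RGB2HSV)
m=cv2.inRange(h,(0,180,60),(5,255,255))|cv2.inRange(h,(175,180,60),(180,255,255))
k,l,st,ce=cv2.connectedComponentsWithStats(m);i=1+np.argmax(st[1:,4])
for z in(.162,.136):
  w=np.array([ray(im,x,y,z)[:2] for y,x in zip(*np.nonzero(l==i))]);c,sz,a=cv2.minAreaRect((w*1000).astype(np.float32));print(z,c,sz,a)
print(s['tcp_pos'])
E
```

```text
clock: 17.85
tcp_pos: [0.7067, -0.2015, 0.257]
ee_rot: [0.966, 0.258, -0.002, 0.001]
contact_force: [-0.4, 0.3, -0.6]
gripper_width: 0.0426
0.162 (704.4327392578125, -198.75372314453125) (10.221217155456543, 51.175453186035156) 29.519649505615234
0.136 (707.9325561523438, -205.13137817382812) (11.336950302124023, 56.76176071166992) 29.51963996887207
[ 0.70674636 -0.20152189  0.2570313 ]
```

View pics/v9.png

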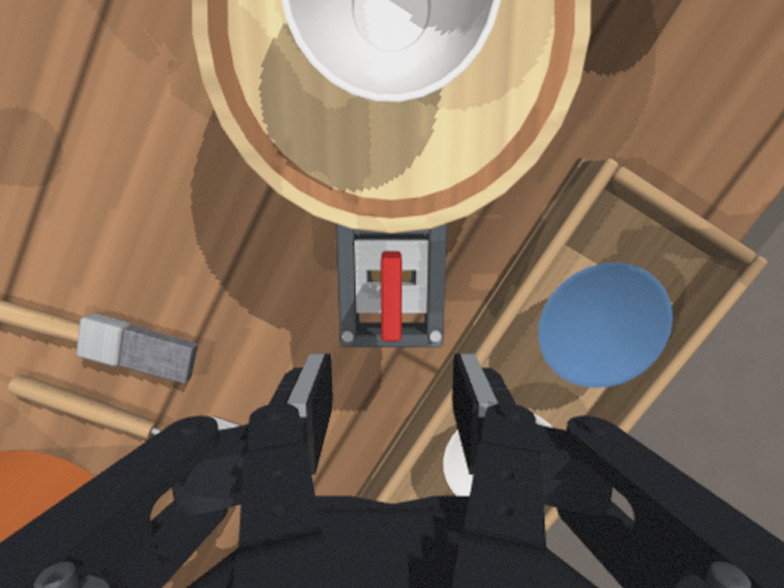

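The key stands by itself in the slot, square to it and centred on it to about 1 mm. Its size in the picture fits the locked height, and the bowl is in place. I'm handing in.

```bash
python3 -c "
from station import order;print(order.job_done())"
```

```text
the job is handed in; nothing more can be done
None
```

I took the red T-key from the stand and passed its head down through the slot. I then pressed it about 22 mm below the block's top, turned it a quarter turn, let it rise and let go. The job was handed in at about 18 s on the robot's clock; it reports no verdict.

**Last checks:** in the final wrist picture the key stands alone in the block.
- **Position:** about 1 mm from the slot centre I measured earlier.
- **Direction:** the handle bar lies along the wheel's x within about half a degree.
- **Height:** the bar's measured length (51 mm against 50 mm) fits the locked height. Just before release, the tool height put the head's underside about 16 mm below the top.
- **Clearance:** the jaws were open and clear, and the contact force was about zero.

**Forces:** the most I read was about 11.5 N vertically and 6.5 N sideways, at different moments and only between moves, against the 40 N limit.

**Problems on the way:**
- The tool sank and tilted while carrying the key, passing about 5 mm above the bowl's height, so I raised and levelled it.
- The wrist camera's calibration was about 1–2 mm off, so I aligned the head and slot in the same picture.
- After the turn the head first rose against the cover about 3 mm beside the groove. I pressed it down again, shifted it and let it rise.

**Not checked:** the bowl showed no disturbance in the last picture, but I did not measure it again. I did not look at the blue key or the bystanders again after the first pictures.

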